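Load a specimen disc into the furnace carriage

TASK

With a fingertip, nudge the loose steel disc across the deck of the loading unit and over the edge of the carriage's round recess until it drops in flat, then push the carriage by its upright end plate all the way home under the clear hood, with the disc still seated in it. Only push: do not pinch, lift or press hard on the disc or push it off the unit, and leave the flask, beaker and jar where they stand.

Things in the scene. Friction and masses are not known exactly. Their poses are not given: they have to be found in the camera images.
- unit: Grey loading unit fixed to the bench; origin on the bench (z 0) under it, z up. In its frame, mm: flat deck x -130 to -20, y -130 to 150, top 24 above the bench; next the carriage's channel x -20 to 61; then a rail x 61 to 80, top 24. Deck, carriage top and rail are level, with 1 mm seams. Grey furnace housing x -130 to 80, y 150 to 250, 85 tall. The carriage slides along +y.
- hood_mouth (a point): Middle of the top edge of the mouth of the clear hood fixed over the channel; axes as the unit's. In the unit frame the hood spans x -25 to 67 mm, y 40 to 150 mm, top 53 mm above the bench, open toward -y. When home, the carriage's end plate stands against the mouth.
- carriage (a joint): Aluminium carriage, 78 (x) by 105 (y) by 12 mm plus its end plate; travel in m along the unit's +y: 0 fully out, 0.15 fully home (stop). It starts 0 to 0.025 in and stays where it is left; pushing it takes 2 to 4 N. In the unit frame its recess centre is at x 20 mm, y -40 mm + travel.
- recess (a point): Centre of the flat floor of the carriage's round recess: 48 mm diameter, 8 mm deep, grey-lined, so the floor is 16 mm above the bench. Moves with the carriage; axes as the unit's.
- end_plate (a point): Middle of the top edge of the outer (-y) face of the carriage's upright end plate: 50 mm wide (x), 8 mm thick (y), top 48 mm above the bench (24 mm proud of the deck). The outer face is 78 mm (the inner 70 mm) from the recess centre toward -y. Moves with the carriage; axes as the unit's.
- disc: Loose dark steel specimen disc, 44 mm diameter, 8 mm thick, 60 to 130 g. Origin: centre of its underside. It starts flat on the deck, on the robot's side of the carriage. It tips into the recess once its centre is within about 9 mm of the recess centre and lies flush with the carriage top when seated.
- flask: Amber glass volumetric flask with stopper, 62 mm diameter, 142 mm tall, standing on the bench; origin at the centre of its underside. Bystander.
- beaker: Small clear glass beaker, 56 mm diameter, 60 mm tall; origin at the centre of its underside. Bystander.
- jar: White plastic jar, 50 mm diameter, 60 mm tall; origin at the centre of its underside. Bystander.

How it is judged:
On the way, in this order (a step that is already met when the one before it is completed fails the run):
1. the disc lies flat in the recess while the carriage is still out (horizontal distance between disc and recess below 0.004 m and z of disc in the frame of recess below 0.002 m and angle between disc's own z axis and vertical below 0.05 rad and value of joint carriage below 0.08 m), for 0.2 s.
2. the carriage is fully home with the disc in it (horizontal distance between disc and recess below 0.004 m and z of disc in the frame of recess below 0.002 m and angle between disc's own z axis and vertical below 0.05 rad and value of joint carriage above 0.146 m), for 0.2 s.
At the end, for the whole second after the job is handed in: The carriage is within 4 mm of fully home, and the disc lies at rest, flat (within 0.05 rad) on the floor of its recess (within 2 mm of it, within 4 mm of its centre) (all of step 2 and linear speed of disc below 0.01 m/s); the robot touches nothing.
It fails at once if the disc is lifted (more than 8 mm above the deck) (z of disc in the frame of unit above 0.032 m).
It fails at once if the disc is pushed off the unit (z of disc in the frame of unit below 0.01 m).
It fails at once if the disc is pinched or pressed hard (over 20 N) (contact force between the fingers and disc above 20 N).
It fails at once if the flask, beaker or jar is moved more than 25 mm or knocked over (distance of any of flask, beaker, jar from where it was at the start of the episode above 0.025 m or angle between any of flask, beaker, jar's own z axis and vertical above 0.5 rad).
It also fails if it takes over 45 s, if anything falls off the work surface, if the arm or the gripper's body presses on something with over 40 N, if the wrist force passes 120 N, or if a joint passes its speed limit or range.

ROBOT

A 7-joint arm with a two-finger parallel gripper is mounted at the origin on the work surface. World frame = base frame: x ahead of the robot, y to its left, z up, the work surface at z = 0. Lengths are in m, angles in rad, forces in N, time in s.
With the tool pointing down it reaches from about 0.4 to 0.85 m from the base axis. Payload 6.9 kg.
Tool frame: the origin (TCP) lies at the very end of the fingers, on their centre line; the grasp point (between the pads) lies 19 mm behind it; z points along the fingers, y is the line along which they close (so a half turn about z gives the same grasp; the last joint's range is limited). The gripper opens to 85 mm and grips with 20 to 120 N. Pads are 22 mm wide; open, the fingers measure 114 mm over their backs; the gripper's body (76 mm by 85 mm) begins 54 mm behind the grasp point. The pads swing forward as they close: fully open they stand 13 mm farther back than shut.
Start: joints at [1.431, 0.507, -0.238, 1.5, 0.126, 1.149, -0.155], TCP at [0.151, -0.606, 0.231] pointing down, gripper open.
Joint ranges: [-3.08, 3.08], [-0.24, 2.05], [-1.43, 1.35], [0, 2.5], [-1.52, 4.66], [0.17, 1.96], [-2.89, 2.89]. Speed limits (rad/s): [2.39, 2.39, 3.14, 3.14, 3.14, 3.14, 3.14].

INTERFACE

Orientations are given as a rotation vector (axis times angle).
In Python, from bench import manip gives the robot as it stands. Calls block until the motion is done:
- manip.reach(position, orientation): joint-space move of the TCP to a pose.
- manip.move_l(position, frame=None, speed=0.15, until_force=None): straight line of the TCP; frame=None keeps the orientation; speed is the mean speed in m/s. With until_force (N) it stops when the force on the tool has changed by that much, and returns True; else False.
- manip.movej(angles): joint-space move.
- manip.release() and manip.grab(grasp_force=None): open the fingers fully, or close them until they stop; grasp_force is the grip in N (None keeps the last).
- manip.hold(seconds).
- manip.ik(position, orientation): joint angles nearest the present ones, or None.
- manip.get_state(): the state.
- manip.capture(name): name is "side" or "top"; returns the picture (400x640x3 uint8, red, green, blue); there is no depth.
- manip.camera_info(name): a dict with "intrinsics" (3x3 intrinsics, pixels), "R" (3x3) and "t" (3): a world point X has camera coordinates R X + t. Camera axes: x right, y down, z forward; pixel columns grow to the right and rows downward; lengths in m; the calibration is good to about 2 mm. A picture is of the moment at which its call begins. camera_info takes no time and is no camera call.
A pose or a line that the arm cannot do raises manip.MotionError and nothing moves.
- manip.job_done(): hands the job in; it is judged then, once.
Trained networks look in the newest picture that a camera, given by its name, has taken for a name from the list of things; names that differ only in an ending like _2 or _b are one class to them, and where a whole thing is asked for, a point or a joint stands for the part that bears it (a point fixed in the world has none). Each returns a list of dicts, best first, with "confidence" (0 to 1); they miss things now and then, are a little off and sometimes report something else, mostly with a low value. They report only what shows in the picture. A call takes as long as a camera call.
- manip.find_in(target, camera): "location" ([x, y, z] in m, in world coordinates, good to about 4 mm: the middle of the surface that is visible of it).
- manip.silhouettes(target, camera): "pixels" (400x640 bool, what is visible of it).
- manip.spot_point(target, camera): "location" ([x, y, z] in m, in world coordinates, good to about 4 mm: a listed point, or the origin of a listed thing).
The state is a dict: "t": time; "joint_pos": joint angles; "joint_vel": joint speeds; "joint_torque": joint torques, N m; "position": TCP position; "ee_rot": TCP orientation; "force": force on the tool from outside, world axes, zero at the start; "ft_torque": the same for the moment, N m; "grip_width": opening from 0.0 (shut) to 1.0 (fully open); "gripper_force": force on a finger pad.
Only numpy, scipy, OpenCV 4.12 (cv2) and the standard library are available. Lean on these libraries where they do the work, as an engineer would, in place of code of your own. Each camera call takes 0.05 s, during which the arm holds its last target. There are 200 camera calls.

## Working session

There is one attempt and no reset: what is moved stays moved. The work goes in short steps, each a Python script; the robot and the scene stay as the last script left them, time stands still between calls to the robot, and variables do not carry over. Pictures are saved under pics/ and viewed, at most 10 in all, crops included, and the job is handed in when it is done.

```bash
mkdir -p pics; python3 - <<'E'
from bench import manip as m
import cv2
import numpy as np
np.set_printoptions(precision=4,suppress=True)
for c in("top","side"):
    im=m.capture(c); cv2.imwrite(f"pics/{c}0.png",im[:,:,::-1])
    for n in("unit","hood_mouth","recess","end_plate","disc","flask","beaker","jar"):
        r=m.spot_point(n,c)
        print(c,n,[(np.array(q["location"]),round(q["confidence"],2)) for q in r[:2]])
s=m.get_state();print(s["t"],s["position"],s["ee_rot"],s["grip_width"])
E
```

```text
top unit [(array([0.5319, 0.0761, 0.0047]), 0.55)]
top hood_mouth [(array([0.5638, 0.1063, 0.0506]), 0.72)]
top recess [(array([0.5455, 0.0409, 0.014 ]), 0.59)]
top end_plate [(array([ 0.5201, -0.0337,  0.0513]), 0.93)]
top disc [(array([0.4583, 0.0666, 0.0274]), 0.89)]
top flask [(array([0.5631, 0.106 , 0.0497]), 0.73), (array([ 0.6151, -0.1836, -0.0002]), 0.56)]
top beaker [(array([ 0.3964, -0.17  , -0.0014]), 0.71)]
top jar [(array([ 0.6162, -0.1846,  0.0008]), 0.58)]
side unit [(array([0.5299, 0.0734, 0.0002]), 0.92)]
side hood_mouth [(array([0.5642, 0.1081, 0.0544]), 0.78), (array([0.5443, 0.0422, 0.0217]), 0.27)]
side recess [(array([0.5444, 0.0447, 0.0232]), 0.77)]
side end_plate [(array([ 0.5216, -0.0307,  0.0456]), 0.86)]
side disc [(array([0.453 , 0.0674, 0.0315]), 0.6)]
side flask [(array([0.7296, 0.1457, 0.0049]), 0.82)]
side beaker []
side jar [(array([ 0.6174, -0.1841, -0.0033]), 0.6)]
0.9 [ 0.1514 -0.6064  0.2313] [ 3.1181  0.3835 -0.    ] 0.9960475166714077
```

View pics/top0.png

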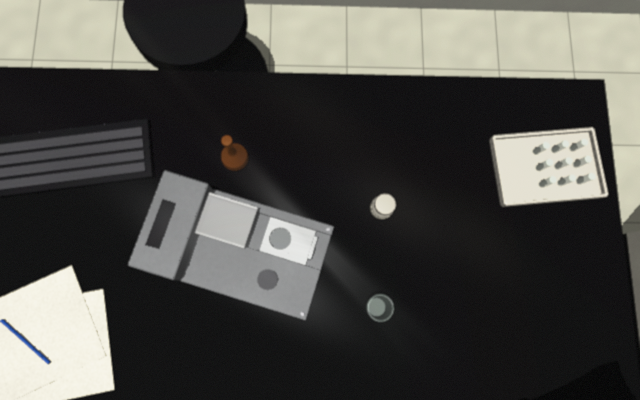

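View pics/side0.png

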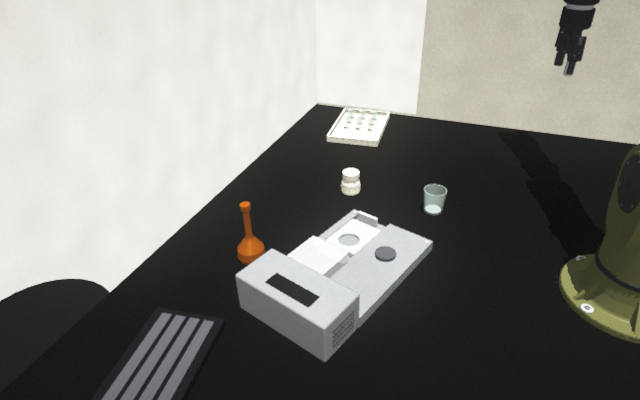

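The top view shows the disc at about (268,279), the recess at (280,238), the end plate on the right of the carriage near (313,247), the jar at (383,206), the beaker at (380,307) and the flask at (233,155). In the side view the disc is at (386,254) and the recess at (348,239). Next I fit the unit pose from the silhouettes and measure the disc relative to the recess.

```bash
cat > h.py <<'E'
from bench import manip as m
import cv2, numpy as np
from scipy.optimize import minimize
from scipy.spatial.transform import Rotation as R
np.set_printoptions(precision=4,suppress=True)
def proj(c,X):
    i=m.camera_info(c); p=(np.array(X)@np.array(i["R"]).T+i["t"])@np.array(i["intrinsics"]).T
    return p[:,:2]/p[:,2:]
def back(c,uv,z):
    i=m.camera_info(c); Rm=np.array(i["R"]); o=-Rm.T@np.array(i["t"])
    d=Rm.T@np.linalg.solve(np.array(i["intrinsics"]),[*uv,1]); return o+d*(z-o[2])/d[2]
def cent(n,c,z):
    r=m.silhouettes(n,c)
    if not r: return None
    ys,xs=np.nonzero(r[0]["pixels"]); return r[0]["confidence"],len(xs),back(c,[xs.mean(),ys.mean()],z)
def U(p,q):  # unit(mm) -> world
    x,y,a=p; c,s=np.cos(a),np.sin(a); q=np.atleast_2d(q)/1000.
    return np.c_[x+c*q[:,0]-s*q[:,1],y+s*q[:,0]+c*q[:,1],q[:,2]]
def inv(p,w):
    x,y,a=p; c,s=np.cos(a),np.sin(a); d=np.array(w)[:2]-[x,y]
    return 1000*np.array([c*d[0]+s*d[1],-s*d[0]+c*d[1]])
def down(a): # tool pointing down, tool x along heading a
    return (R.from_euler('z',a)*R.from_euler('x',np.pi)).as_rotvec()
E
python3 - <<'E'
from h import *
B=[(x,y,z) for x in(-130,80) for y,z in((-130,0),(-130,24),(250,0),(250,85),(150,85))]
p0=np.array([.531,.075,-.317])
hulls={}
for c in("top","side"):
    m.capture(c); r=m.silhouettes("unit",c)[0]
    k=r["pixels"].astype(np.uint8); k=cv2.morphologyEx(k,cv2.MORPH_OPEN,np.ones((3,3)))
    hulls[c]=cv2.convexHull(np.concatenate(cv2.findContours(k,0,2)[0])).reshape(-1,2)
    print(c,r["confidence"],k.sum())
S=8
def mask(h): 
    o=np.zeros((400*S//2,640*S//2),np.uint8); cv2.fillConvexPoly(o,np.round((h+.5)*S/2*1).astype(np.int32),1); return o
M={}
for c,h in hulls.items():
    f=np.zeros((400,640),np.uint8); cv2.fillConvexPoly(f,h.astype(np.int32),1)
    M[c]=cv2.resize(f,None,fx=4,fy=4,interpolation=0)
def cost(p,cs): 
    return sum((mask(cv2.convexHull(proj(c,U(p,B)).astype(np.float32)).reshape(-1,2))^M[c]).sum() for c in cs)/16
for cs in(["top"],["side"],["top","side"]):
    s=[p0]+[p0+d for d in np.diag([.01,.01,.05])]
    r=minimize(cost,p0,args=(cs,),method="Nelder-Mead",options=dict(initial_simplex=s,xatol=1e-4,fatol=.1))
    p=r.x; print(cs,p,r.fun)
np.save("p.npy",p)
for c in("top","side"):
    d=cent("disc",c,.030 if c=="side" else .032); print(c,"disc",d,inv(p,d[2]))
    for n in("recess","end_plate","hood_mouth","disc","unit"):
        for q in m.spot_point(n,c)[:1]: print(c,n,inv(p,q["location"]))
E
```

```text
top 0.61 17653
side 0.7 15693
['top'] [ 0.5322  0.0717 -0.2893] 172.25
['side'] [ 0.5323  0.0705 -0.2899] 291.375
['top', 'side'] [ 0.5317  0.0713 -0.2903] 525.0625
top disc (0.83, 333, array([0.455 , 0.0671, 0.032 ])) [-72.3337 -25.9756]
top recess [ 23.1436 -24.3882]
top end_plate [  19.5408 -101.7574]
top hood_mouth [19.5297 40.8055]
top disc [167.5038 133.442 ]
top unit [1.7749 1.3727]
side disc (0.8, 260, array([0.4546, 0.0712, 0.03  ])) [-73.8539 -22.1188]
side recess [ 19.2823 -25.4375]
side hood_mouth [19.6887 45.8627]
side disc [-70.7134 -23.9372]
side unit [-0.8098  2.6879]
```

```bash
python3 - <<'E'
from h import *
p=np.array([.532,.0712,-.290]); np.save("p.npy",p)
z=27
st=m.get_state(); q0=np.array(st["joint_pos"])
best=None
for k in(0,np.pi):
    q=[m.ik(U(p,[x,-24.5,zz])[0],down(p[2]+k)) for x,zz in((-125,90),(-125,z),(0,z))]
    print(k,[None if v is None else np.array(v) for v in q])
    if all(v is not None for v in q):
        c=abs(np.array(q[0])-q0).max()
        if best is None or c<best[0]: best=(c,k)
k=best[1]; print("use",k)
m.grab(20)
m.reach(U(p,[-125,-24.5,90])[0],down(p[2]+k))
m.move_l(U(p,[-125,-24.5,z])[0],speed=.1)
print(m.move_l(U(p,[-35,-24.5,z])[0],speed=.05))
s=m.get_state(); print(s["t"],inv(p,s["position"]),s["position"],s["force"])
for c in("top","side"):
    im=m.capture(c); 
    if c=="side": cv2.imwrite("pics/s1.png",cv2.resize(im[190:310,280:460,::-1],None,fx=4,fy=4,interpolation=2))
    d=cent("disc",c,.031); print(c,d, d and inv(p,d[2]))
    for q in m.spot_point("disc",c)[:1]+m.spot_point("recess",c)[:1]: print(inv(p,q["location"]),q["confidence"])
E
```

```text
0 [array([ 0.12  ,  0.423 , -0.5258,  2.2162,  0.3807,  0.5878, -2.549 ]), array([-0.0944,  0.5222, -0.24  ,  2.2826,  0.3357,  0.3681, -2.4789]), array([ 0.0281,  0.6231, -0.2503,  1.9943,  0.2772,  0.5564, -2.2745])]
3.141592653589793 [array([ 0.4922,  0.6047, -1.141 ,  2.2124,  0.7849,  0.8202,  0.1123]), array([ 0.0696,  0.5483, -0.4793,  2.2806,  0.6073,  0.4348,  0.3705]), array([ 0.334 ,  0.7154, -0.7449,  1.9905,  0.734 ,  0.7258,  0.4132])]
use 3.141592653589793
False
7.8417 [-35.058  -24.5037] [0.4914 0.0577 0.027 ] [-0.2871  0.9012  0.3778]
top None None
side (0.44, 195, array([0.5248, 0.0539, 0.031 ])) [ -1.9019 -18.6691]
[ -0.3982 -23.4949] 0.44
[ 19.7042 -25.1142] 0.55
```

View pics/s1.png

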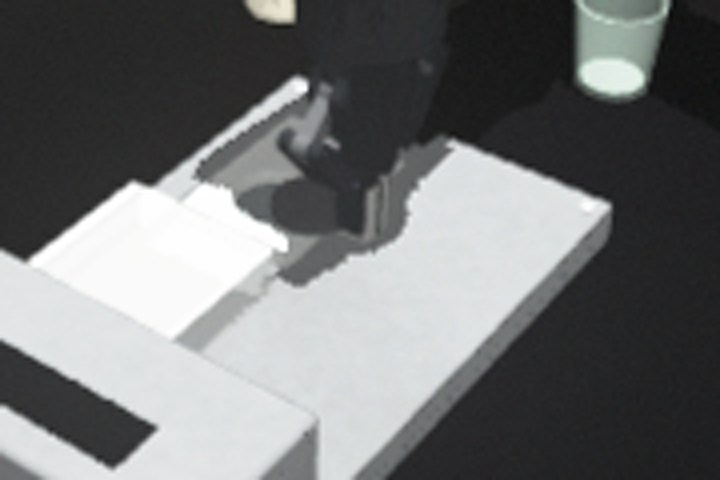

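The crop shows the disc at about (310,205) against the fingertip, with its leading edge over the recess at (260,200) and lined up laterally. I keep pushing.

```bash
python3 - <<'E'
from h import *
p=np.load("p.npy"); z=27
print(m.move_l(U(p,[-14,-24.5,z])[0],speed=.03,until_force=10))
s=m.get_state(); print(s["t"],inv(p,s["position"]),s["force"])
m.move_l(U(p,[-30,-24.5,z])[0],speed=.1)
m.move_l(U(p,[-60,-24.5,90])[0],speed=.15)
im=[m.capture(c) for c in("top","side")]
out=[cv2.resize(i[y:y+90,x:x+120,::-1],None,fx=3.3,fy=5,interpolation=2) for i,y,x in((im[0],195,220),(im[1],190,300))]
cv2.imwrite("pics/c2.png",np.hstack(out))
for c in("top","side"):
    d=cent("disc",c,.024); print(c,d, d and inv(p,d[2]))
    for n in("disc","recess","end_plate"):
        for q in m.spot_point(n,c)[:1]: print(n,inv(p,q["location"]),q["location"][2],q["confidence"])
print(m.get_state()["t"])
E
```

```text
False
9.0917 [-14.0745 -24.499 ] [-0.1066 -0.0512 -0.325 ]
top (0.44, 86, array([0.5539, 0.0335, 0.024 ])) [ 31.7778 -29.8236]
disc [ 18.3873 -21.7503] 0.0185 0.62
recess [ 22.0241 -23.7958] 0.0135 0.76
end_plate [  20.9974 -103.9357] 0.0512 0.61
side (0.61, 212, array([0.5426, 0.0444, 0.024 ])) [ 17.8052 -22.6867]
disc [ 18.0497 -23.4164] 0.0215 0.62
recess [ 20.3479 -23.7742] 0.02 0.88
end_plate [  22.4077 -102.3669] 0.0472 0.61
10.5167
```

View pics/c2.png

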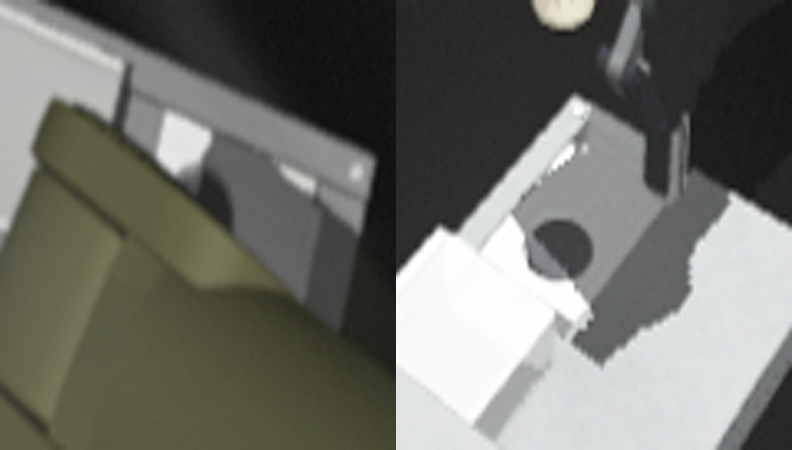

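The fingertip force fell to zero. In the side view (right half, disc at about (560,248)) the disc lies flush inside the carriage, clear of the deck seam. I move behind the end plate and take a clear look before pushing.

```bash
python3 - <<'E'
from h import *
p=np.load("p.npy")
q0=np.array(m.get_state()["joint_pos"]); o=[]
for k in(np.pi/2,-np.pi/2):
    q=[m.ik(U(p,[20,y,zz])[0],down(p[2]+k)) for y,zz in((-140,110),(-140,34),(24,34))]
    if all(v is not None for v in q): o.append((abs(np.array(q)-q0).max(),k))
print(o); k=min(o)[1]
m.move_l(U(p,[-60,-24.5,120])[0],speed=.2)
m.reach(U(p,[20,-140,110])[0],down(p[2]+k))
m.move_l(U(p,[20,-140,34])[0],speed=.12)
im=[m.capture(c) for c in("top","side")]
out=[cv2.resize(i[y:y+90,x:x+120,::-1],None,fx=3.3,fy=5,interpolation=2) for i,y,x in((im[0],195,220),(im[1],190,300))]
cv2.imwrite("pics/c3.png",np.hstack(out))
for c in("top","side"):
    d=cent("disc",c,.024); print(c,d, d and inv(p,d[2]))
    for n in("disc","recess","end_plate"):
        for q in m.spot_point(n,c)[:1]: print(n,inv(p,q["location"]),q["location"][2],q["confidence"])
print(m.get_state()["t"])
E
```

```text
[(np.float64(1.2776904352819538), 1.5707963267948966), (np.float64(1.8388968779011499), -1.5707963267948966)]
top (0.82, 292, array([0.5417, 0.0427, 0.024 ])) [ 17.4904 -24.521 ]
disc [ 17.8039 -21.1939] 0.0169 0.69
recess [ 22.5659 -26.6605] 0.0143 0.81
end_plate [  23.4031 -102.9047] 0.0504 0.92
side (0.46, 202, array([0.5423, 0.0438, 0.024 ])) [ 17.6944 -23.3102]
disc [ 16.9469 -24.2673] 0.0228 0.69
recess [ 19.5543 -22.8631] 0.0176 0.56
end_plate [  17.3591 -102.9343] 0.0462 0.73
13.05
```

View pics/c3.png

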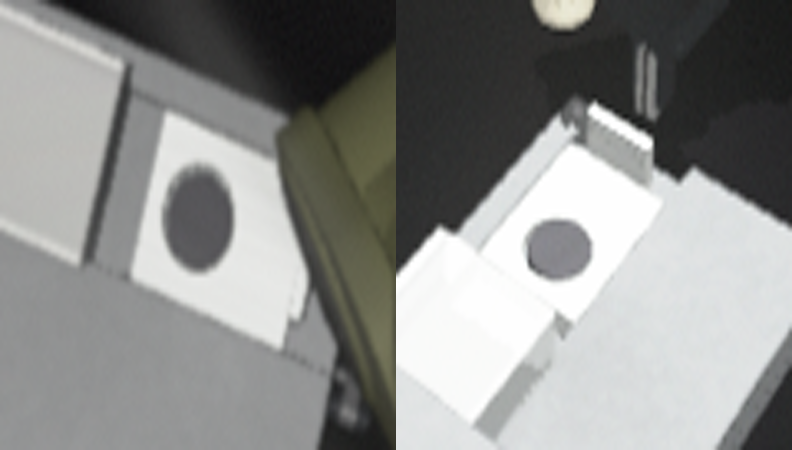

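In both views (top at (198,217), side at (558,249)) the disc sits flush and surrounded by carriage, so it is seated. Now I push the carriage home.

```bash
python3 - <<'E'
from h import *
p=np.load("p.npy")
P=lambda y,z=34:U(p,[20,y,z])[0]
m.move_l(P(-116),speed=.05)
print(m.move_l(P(10),speed=.05,until_force=25))
s=m.get_state(); print(s["t"],inv(p,s["position"]),s["force"])
print(m.move_l(P(30),speed=.02,until_force=12))
s=m.get_state(); print(s["t"],inv(p,s["position"]),s["force"])
y=inv(p,s["position"])[1]
m.move_l(P(y-30),speed=.1)
m.move_l(P(y-60,150),speed=.15)
im=[m.capture(c) for c in("top","side")]
out=[cv2.resize(i[y:y+110,x:x+140,::-1],None,fx=2.8,fy=4,interpolation=2) for i,y,x in((im[0],180,190),(im[1],190,280))]
cv2.imwrite("pics/c4.png",np.hstack(out))
for c in("top","side"):
    d=cent("disc",c,.024); print(c,d, d and inv(p,d[2]))
    for n in("disc","recess","end_plate"):
        for q in m.spot_point(n,c)[:1]: print(n,inv(p,q["location"]),q["location"][2],q["confidence"])
print(m.get_state()["t"])
E
```

```text
False
16.35 [19.8469  9.9963] [-0.5597 -1.3797  0.4991]
True
17.05 [19.6476 21.3467] [0.5205 0.3942 0.8241]
top None None
side None None
recess [165.4629 130.2533] -0.0007 0.37
18.9333
```

View pics/c4.png

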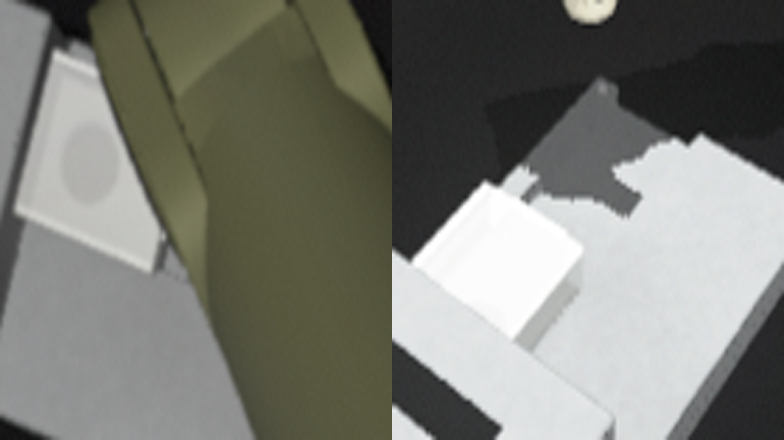

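The top view shows the disc through the hood at about (90,163) in the crop, inside the carriage, and the push stopped on force at the expected home position. I press once more to confirm the stop, then retreat for a clear view.

```bash
python3 - <<'E'
from h import *
p=np.load("p.npy")
print(inv(p,back("top",[190+90/2.8,180+163/4],.024)))
P=lambda y,z=34:U(p,[20,y,z])[0]
m.move_l(P(-10),speed=.15)
print(m.move_l(P(30),speed=.015,until_force=18))
s=m.get_state(); print(s["t"],inv(p,s["position"]),s["force"])
m.move_l(P(-10),speed=.1)
m.move_l(P(-50,150),speed=.15)
m.move_l([.42,-.25,.2],speed=.2)
i=m.capture("top"); m.hold(.2)
cv2.imwrite("pics/c5.png",cv2.resize(i[180:290,190:340,::-1],None,fx=5,fy=5,interpolation=2))
for n in("end_plate",):
    for q in m.spot_point(n,"top")[:2]: print(n,inv(p,q["location"]),q["location"][2],q["confidence"])
print(m.get_state()["t"])
E
```

```text
[ 19.4561 109.0448]
True
22.0417 [19.7225 21.2195] [-0.1635 -0.1808  0.5999]
end_plate [19.1016 34.6072] 0.0479 0.73
end_plate [17.5064 44.1495] 0.049 0.53
25.4
```

View pics/c5.png

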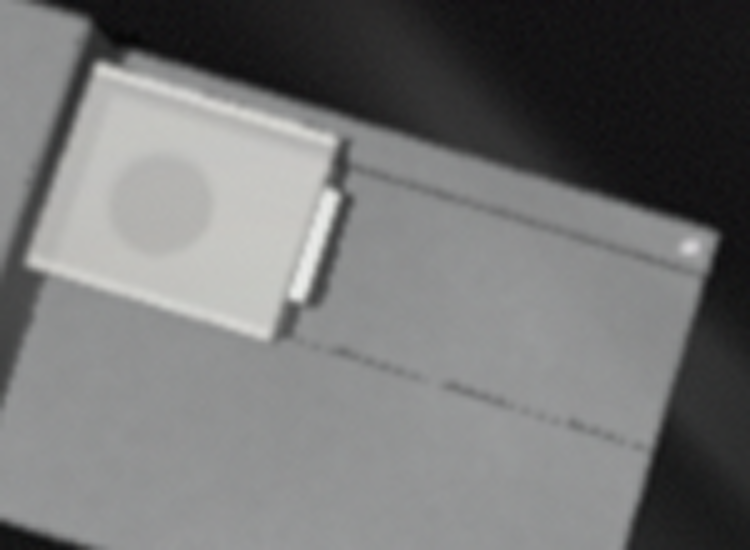

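The end plate at (317,245) stands against the hood mouth and the disc shows under the hood at (160,203). The second push stopped hard at the same spot, so the carriage is home.

```bash
python3 -c "
from bench import manip as m
print(m.job_done())"
```

```text
the job is handed in; nothing more can be done
None
```

The job is handed in: the disc dropped flat into the recess and the carriage was pushed to its stop with the disc still in it, at about 25 s of robot time; the judge's verdict was not returned.

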